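# Snap the sample tub shut, then hold the storage chest's lid open

## Task

Press the loose lid of the sample tub down until it sits fully home and level all round. Then lift the lid of the storage chest by its handle to 60 degrees open and keep holding it there, because it has no stay and falls shut, so that I can put the tub away with both hands: your job finishes while you hold it, without letting go. Leave the tub standing on the bench and the other things where they are.

Things in the scene. Friction and masses are not known exactly. Their poses are not given: they have to be found in the camera images.
- tub: Round white plastic sample tub, 60 mm across and 48 mm high, 0.22 kg, loose on the bench, with a shoulder ring round its neck. Origin at the centre of its underside, z up. (Mind the fixed magnifier lamp at the right: clamped to the bench near x 0.32, y -0.37, arm rising to its head over x 0.75, y -0.22. It stands between the arm's start pose and the work: draw back, then swing round inside it.)
- tub_lid: Loose white push-on lid of the tub, 70 mm across, 13 mm high. Origin: centre of the skirt's underside, z up out of its top. At first it lies on the snap bead of the neck, about 5 mm too high and level to some 3 degrees. Pressed near its centre it goes down over the springy bead with 5 to 10 N and stops hard when its plate meets the rim, the skirt 1.5 mm above the shoulder; friction keeps it there.
- tub_lid_top (a point): Centre of the top face of the tub's lid, the place to press; about 56 mm above the bench at first and 51 mm when seated.
- tub_rim (a point): Centre of the tub's mouth, level with its rim, 48 mm above the bench, axes as the tub. Seated, the lid's top face lies 3 mm above it; loose, about 8 mm.
- chest: Grey sheet-steel storage chest standing fixed on the bench, closed: 240 mm wide, 150 mm deep, 92 mm high with its lid, two toggle catches on the front hanging open. Origin at the centre of its underside; -x of its frame points out of the front (towards the robot, turned by up to 17 degrees), y along its width, z up.
- chest_lid (a joint): Opening angle of the chest's lid in rad: 0 closed, 1.047 is 60 degrees, at most 1.9. The lid (0.55 to 0.9 kg) is hinged on its far edge and falls shut from any angle below 90 degrees. The hinge is free-running.
- lid_hinge (a point): Middle of the hinge line of the chest's lid: 79 mm behind the chest's origin and 62 mm above the bench; the line runs along the chest's y.
- lid_handle (a point): Middle of the round bar of the bow handle on the lid's front, moving with the lid. Bar: steel, 10 mm thick, parallel to the chest's y, 92 mm of it straight; a leg each side, 55 mm off the middle. 40 mm free between bar and chest. Closed, the bar is 76 mm above the bench, 201 mm in front of and 14 mm above the hinge line. It turns between the pads as the lid swings.
- flux_jar: White jar with a black screw cap, 48 mm across, 52 mm high, standing behind the tub; bystander, leave it alone.
- loupe: Black waisted eye loupe, 36 mm across, 35 mm high, standing in front of the tub; bystander.
- screwdriver: Small screwdriver, 142 mm long, lying towards the front edge; bystander.
Things that resemble listed ones, but are neither listed nor needed, are in the scene too. Of the things that look like the tub_lid, the smaller one is meant.

How it is judged:
By the outcome, as a careful person would: the job done as asked, in the order asked, and still so for the second after the job is handed in, while the arm keeps its last pose, push and grip.
It also fails if it takes over 54 s, if anything falls off the work surface, if the arm or the gripper's body presses on something with over 40 N, if the wrist force passes 120 N, or if a joint passes its speed limit or range.

## Robot

A 7-joint arm with a two-finger parallel gripper is mounted at the origin on a cart in front of the work surface, level with it; the furniture and walls round the work are solid. World frame = base frame: x ahead of the robot, y to its left, z up, the work surface at z = 0. Lengths are in m, angles in rad, forces in N, time in s.
With the tool pointing down it reaches from about 0.4 to 0.85 m from the base axis. Payload 10.4 kg.
Tool frame: the origin (TCP) lies between the finger pads, 19 mm behind the fingertips; this is the grasp point; z points along the fingers, y is the line along which they close (so a half turn about z gives the same grasp; the last joint's range is limited). The gripper opens to 85 mm and grips with 20 to 120 N. Pads are 22 mm wide; open, the fingers measure 114 mm over their backs; the gripper's body (76 mm by 85 mm) begins 54 mm behind the grasp point. The pads swing forward as they close: fully open they stand 13 mm farther back than shut.
Start: joints at [-1.259, 0.332, -0.065, 1.46, 0.022, 1.35, -0.088], TCP at [0.205, 0.59, 0.25] pointing down, gripper open.
Joint ranges: [-2.6, 2.6], [-0.5, 2.12], [-1.47, 1.34], [0.16, 2.42], [-1.27, 4.41], [0.06, 2.06], [-2.6, 2.6]. Speed limits (rad/s): [2.22, 2.22, 2.79, 2.79, 3.14, 3.14, 3.14].

## Interface

Orientations are given as a unit quaternion [x, y, z, w].
In Python, from workcell import manip, optics gives the robot as it stands.
- The arm moves only by the tool jog_arm, never from a script. Its arguments are lists of equal length, an entry for each row: "dr": the turn, a rotation vector about the tool's x, y, z normalised to -1 to 1, where 1 is 4 degrees, a list of three; "translation": the shift along the tool's x, y, z normalised to -1 to 1, where 1 is 0.025 m, a list of three; "jaw": the opening, from 0 (shut) to 1 (fully open). A call has 1 to 10 rows; each row shifts and turns the commanded pose from where the row before left it, along the tool's axes as they then stand; what a row does not reach is not made up. A row lasts 1/10 s, in which the tool goes at most 50 mm and 8.59 degrees, less where a joint would pass 70% of its speed; a pose out of reach is approached as far as the arm can. A call with a number of a shift or a turn outside -1 to 1 is refused whole. A call with a gripper value outside its range is refused whole. The fingers move at their own pace and stop on an object; "squeeze" is the grip in N (left out, the last holds). Time passes only in rows, so rows that do not move let the fingers close. It gives the time, the measured TCP pose, the force, the opening and the grip force at its end, in the units of the state.
- manip.get_obs(): the state, without advancing time (a new reading comes with each control period).
- optics.camera(name): name is "scene" or "side" or "wrist"; returns a dict with "color" (384x512x3 uint8, red, green, blue), "mtx" (3x3 intrinsics, pixels), "R" (3x3) and "t" (3): a world point X has camera coordinates R X + t. Camera axes: x right, y down, z forward; pixel columns grow to the right and rows downward; lengths in m; the calibration is good to about 2 mm. A picture is of the moment at which its call begins. There is no depth.
- manip.hand_in(): hands the job in; it is judged then, once.
The state is a dict: "clock": time; "joint_pos": joint angles; "joint_velocities": joint speeds; "tau": joint torques, N m; "position": TCP position; "ee_rot": TCP orientation; "ft_force": force on the tool from outside, world axes, zero at the start; "torque": the same for the moment, N m; "grip_width": opening from 0.0 (shut) to 1.0 (fully open); "grasp_force": force on a finger pad.
Only numpy, scipy, OpenCV 4.12 (cv2) and the standard library are available. Lean on these libraries where they do the work, as an engineer would, in place of code of your own. Each camera call takes 0.05 s, during which the arm holds its last target. There are 200 camera calls.

## Working session

There is one attempt and no reset: what is moved stays moved. The work goes in short steps, Python scripts to look and compute and a tool call to move; the robot and the scene stay as the last step left them, time stands still between calls to the robot, and variables do not carry over. Pictures are saved under pics/ and viewed, at most 10 in all, crops included, and the job is handed in when it is done.

Besides the shell and the picture viewer there is one more tool, called after "Emit:" as name(argument=value, ...) on one line, values as JSON. jog_arm: Moves the arm, as the interface text tells. Scaled input: -1 to 1 covers 0.025 m each way for a shift and 4 degrees each way for a turn. Its arguments: {"type":"object","properties":{"dr":{"type":"array","items":{"type":"array","items":{"type":"number"}}},"translation":{"type":"array","items":{"type":"array","items":{"type":"number"}}},"jaw":{"type":"array","items":{"type":"number"}},"squeeze":{"type":"number"}},"required":["dr","translation","jaw"]}

```bash
mkdir -p pics; python3 - <<'E'
from workcell import manip, optics
import cv2,numpy as np
np.set_printoptions(precision=4,suppress=True)
o=manip.get_obs()
for k,v in o.items(): print(k,np.array(v))
ims=[]
for n in ["scene","side"]:
    c=optics.camera(n); cv2.imwrite(f"pics/{n}0.png",c["color"][:,:,::-1]); np.savez(f"{n}0.npz",**c)
    print(n,c["mtx"],c["R"],c["t"], -c["R"].T@c["t"])
E
```

```text
clock 0.0
joint_pos [-1.2586  0.3329 -0.0647  1.4609  0.0216  1.3499 -0.0885]
joint_velocities [-0.0001  0.0006  0.0004  0.0017 -0.0009 -0.0002 -0.0005]
tau [ -0.0006 -62.5444   0.0486 -39.1597   0.0161   0.0101   0.    ]
position [0.2052 0.59   0.2492]
ee_rot [ 0.1666  0.986  -0.0007 -0.0001]
ft_force [-0.0019 -0.1722  0.5462]
torque [-0.031   0.0072  0.098 ]
grasp_force 0.0
grip_width 0.996192786481393
scene [[359.7422   0.     254.1197]
 [  0.     359.7422 186.2172]
 [  0.       0.       1.    ]] [[ 0.5983 -0.8012  0.0118]
 [-0.4908 -0.378  -0.785 ]
 [ 0.6334  0.4639 -0.6194]] [-0.2669  0.3474  0.5483] [-0.0171 -0.3368  0.6154]
side [[364.1704   0.     257.8357]
 [  0.     364.1704 192.2271]
 [  0.       0.       1.    ]] [[-0.9271 -0.3743 -0.0184]
 [-0.2219  0.5881 -0.7778]
 [ 0.3019 -0.717  -0.6283]] [0.5116 0.139  0.7623] [0.275  0.6563 0.5964]
```

View pics/scene0.png

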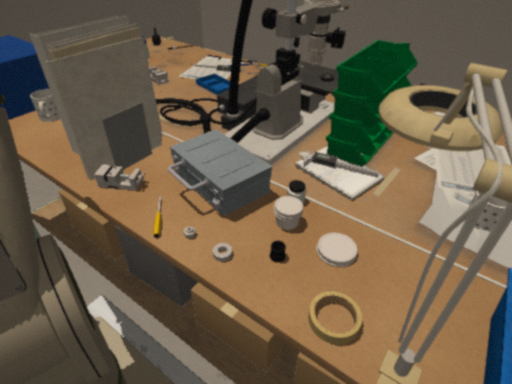

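View pics/side0.png

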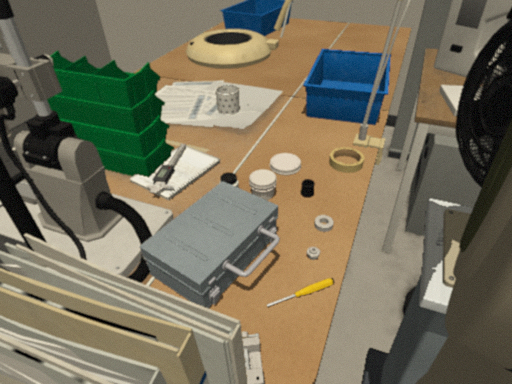

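Scene: the tub with its loose lid is at (289,208), a bigger white lid lies on the bench at (337,250), the flux jar is at (297,190), the loupe at (278,252), and the chest at (220,172) with its handle bar at about (190,190). The side view shows the tub lid at (262,177), the big disc at (285,163), and the bar from (235,272) to (275,235). A grey file rack stands at the left, on the arm's side.

What could be taken for the tub lid: the disc on the tub, scene (289,202), or the flat disc on the bench, (337,250). I choose the smaller one on the tub and check it in a close crop.

```bash
python3 - <<'E'
import cv2,numpy as np
a=cv2.imread("pics/scene0.png");b=cv2.imread("pics/side0.png")
f=lambda im,x,y:cv2.resize(im[y:y+150,x:x+200],None,fx=4,fy=4,interpolation=cv2.INTER_CUBIC)
A=f(a,165,120)
cv2.imwrite("pics/c1.png",A);cv2.imwrite("pics/c2.png",f(b,140,160))
E
```

```text
(no output)
```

View pics/c1.png

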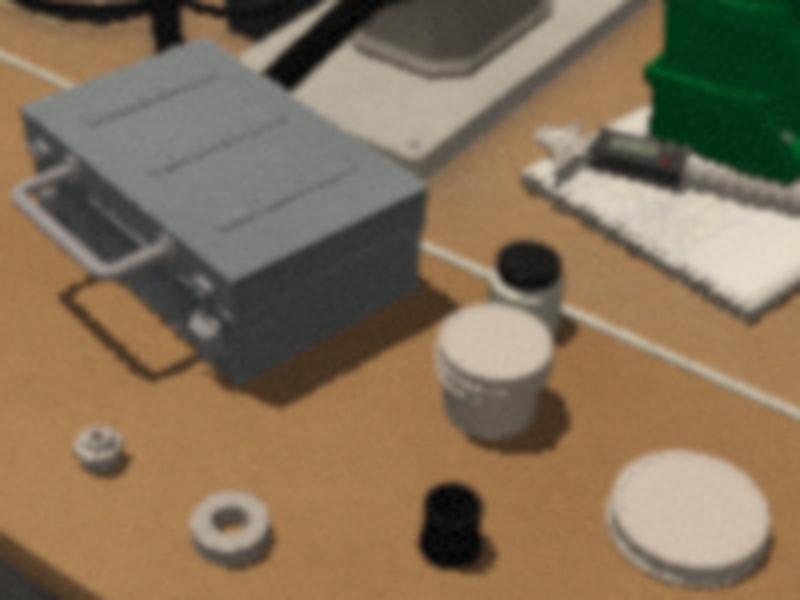

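View pics/c2.png

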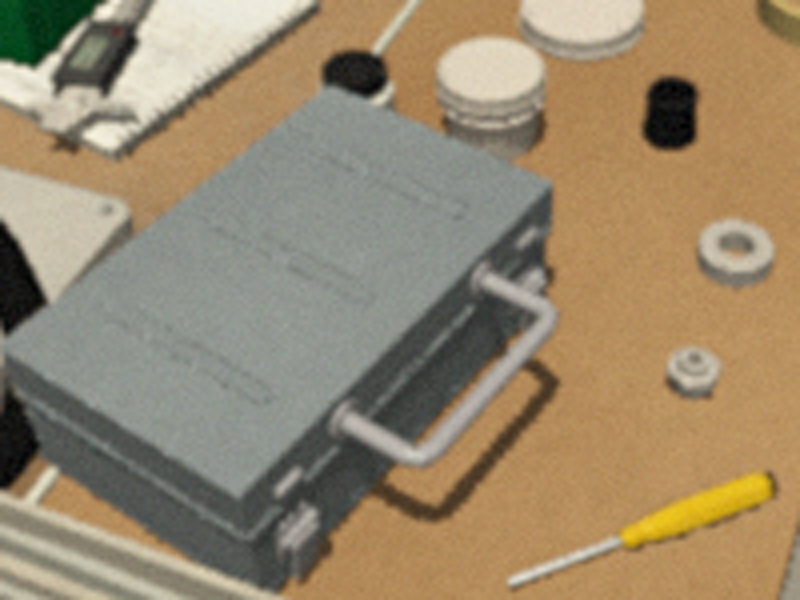

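```bash
cat > h.py <<'E'
import numpy as np,cv2
C={n:dict(np.load(f"{n}0.npz")) for n in("scene","side")}
def ray(c,p):
    d=c["R"].T@np.linalg.inv(c["mtx"])@np.array([p[0],p[1],1.]);return -c["R"].T@c["t"],d/np.linalg.norm(d)
def plane(c,p,z):
    o,d=ray(c,p);return o+d*(z-o[2])/d[2]
def tri(p,q,a=None,b=None):
    (o,d),(u,e)=ray(a or C["scene"],p),ray(b or C["side"],q)
    s=np.linalg.lstsq(np.c_[d,-e],u-o,rcond=None)[0];A,B=o+s[0]*d,u+s[1]*e
    return (A+B)/2,np.linalg.norm(A-B)
E
python3 - <<'E'
from h import *
np.set_printoptions(precision=4,suppress=True)
S,D=C["scene"],C["side"]
k=-.375
P=lambda x,y:(x/4+165+k,y/4+120+k); Q=lambda x,y:(x/4+140+k,y/4+160+k)
for n,p,q,z in [("lid",P(496,345),Q(491,70),.056),("barL",P(18,192),Q(425,458),.076),("barR",P(107,272),Q(550,308),.076),
 ("FL",P(25,110),Q(240,500),.092),("FR",P(235,280),Q(550,185),.092),("BR",P(425,187),Q(330,88),.092),("BL",P(205,42),Q(5,350),.092),
 ("jarcap",P(528,265),Q(355,72),.052),("loupe",P(452,500),Q(672,92),.035)]:
    print(n,tri(p,q),plane(S,p,z),plane(D,q,z))
print("rack base",[plane(S,p,0) for p in [(80,165),(108,178),(163,147)]])
print("shadow disc",plane(S,(337,247),.013))
# rack height from vertical edge at each base corner
for b,t in [((80,165),(35,35)),((163,147),(140,20)),((108,178),(75,60))]:
    X=plane(S,b,0);o,d=ray(S,t);s=((X-o)[:2]@d[:2])/(d[:2]@d[:2]);print(o+s*d)
E
```

```text
lid (array([ 0.5485, -0.0247,  0.0522]), np.float64(2.0602526085407456e-05)) [ 0.5447 -0.0268  0.056 ] [ 0.5465 -0.0199  0.056 ]
barL (array([0.4594, 0.285 , 0.0774]), np.float64(0.003366272143371156)) [0.4627 0.2871 0.076 ] [0.4582 0.2851 0.076 ]
barR (array([0.4362, 0.1808, 0.0786]), np.float64(0.0004654079469970947)) [0.4382 0.1833 0.076 ] [0.4373 0.1782 0.076 ]
FL (array([0.52  , 0.3413, 0.0876]), np.float64(0.002759093437101806)) [0.5175 0.3363 0.092 ] [0.5165 0.3448 0.092 ]
FR (array([0.4644, 0.1054, 0.09  ]), np.float64(0.002733536982983424)) [0.4644 0.104  0.092 ] [0.4623 0.1086 0.092 ]
BR (array([0.6102, 0.0713, 0.0903]), np.float64(0.000874239418700358)) [0.6089 0.0701 0.092 ] [0.6086 0.0736 0.092 ]
BL (array([0.6655, 0.3063, 0.0879]), np.float64(0.0019744540522481967)) [0.6618 0.3019 0.092 ] [0.6612 0.3097 0.092 ]
jarcap (array([0.63  , 0.0027, 0.0484]), np.float64(3.3294959425335006e-05)) [0.626  0.0005 0.052 ] [0.6277 0.007  0.052 ]
loupe (array([ 0.4423, -0.0647,  0.0357]), np.float64(0.001976608149785672)) [ 0.444  -0.0644  0.035 ] [ 0.4415 -0.0647  0.035 ]
rack base [array([0.3792, 0.5925, 0.    ]), array([0.3905, 0.4732, 0.    ]), array([0.5966, 0.4749, 0.    ])]
shadow disc [ 0.5362 -0.1636  0.013 ]
[0.3803 0.592  0.3674]
[0.5939 0.477  0.378 ]
[0.3949 0.471  0.3315]
```

The crop confirms my choice: the smaller lid sits on the tub, with a gap visible under its skirt, while the wide flat disc lies on the bench. Lid centre is about (0.547,-0.023). Chest yaw is about -13.3°, with the bar middle at (0.447,0.234). The rack, at x 0.38–0.6 and y > 0.47, is the obstacle nearest the arm, so I draw back first.

Emit:
jog_arm(dr=[[0,0,0],[0,0,0],[0,0,0],[0,0,0],[0,0,0],[0,0,0],[0,0,0],[0,0,0],[0,0,0],[0,0,0]], translation=[[0,-0.5,0],[0,-0.8,0],[0,-0.8,0],[0,-0.8,0],[0,-0.8,0],[0,-0.8,0],[0,-0.8,0],[0,-0.8,0],[0,-0.8,0],[0,-0.5,0]], jaw=[0,0,0,0,0,0,0,0,0,0])

```text
clock: 1.1
position: [0.1442, 0.4144, 0.2498]
ee_rot: [0.167, 0.986, -0.0, 0.0]
ft_force: [1.2, 0.2, -0.2]
grip_width: 0.006
grasp_force: 0.0
```

Emit:
jog_arm(dr=[[0,0,0.5],[0,0,0.75],[0,0,0.75],[0,0,0.75],[0,0,0.75],[0,0,0.75],[0,0,0.75],[0,0,0.75],[0,0,0.75],[0,0,0.75]], translation=[[-0.6,0,0],[-0.9,0,0],[-0.9,0,0],[-0.9,0,0],[-0.9,0,0],[-0.9,0,0],[-0.9,0,0],[-0.9,0,0],[-0.9,0,0],[-0.9,0,0]], jaw=[0,0,0,0,0,0,0,0,0,0])

```text
clock: 2.1
position: [0.3279, 0.2995, 0.25]
ee_rot: [0.41, 0.912, 0.0, -0.0]
ft_force: [-0.1, -0.3, -0.2]
grip_width: 0.0
grasp_force: 0.0
```

Emit:
jog_arm(dr=[[0,0,0.75],[0,0,0.75],[0,0,0.75],[0,0,0.75],[0,0,0.75],[0,0,0.75],[0,0,0.75],[0,0,0.75],[0,0,0.75],[0,0,0.75]], translation=[[-0.9,0,0],[-0.9,0,0],[-0.9,0,0],[-0.9,0,0],[-0.9,0,0],[-0.9,0,0],[-0.9,0,0],[-0.9,0,0],[-0.9,0,0],[-0.9,0,0]], jaw=[0,0,0,0,0,0,0,0,0,0])

```text
clock: 3.1
position: [0.4326, 0.1032, 0.25]
ee_rot: [0.632, 0.775, 0.0, -0.0]
ft_force: [-0.3, 0.4, -0.5]
grip_width: -0.002
grasp_force: 0.0
```

Emit:
jog_arm(dr=[[0,0,0.75],[0,0,0.75],[0,0,0.75],[0,0,0.75],[0,0,0],[0,0,0]], translation=[[-0.9,0,0],[-0.9,0,0],[-0.9,0,0],[-0.9,0,0],[0,0,0],[0,0,0]], jaw=[0,0,0,0,0,0])

```text
clock: 3.7
position: [0.4436, 0.0153, 0.25]
ee_rot: [0.709, 0.705, 0.0, -0.0]
ft_force: [0.3, 0.0, -0.2]
grip_width: -0.003
grasp_force: 0.0
```

```bash
python3 - <<'E'
from workcell import optics
from h import *
c=optics.camera("wrist"); np.savez("wrist1.npz",**c); cv2.imwrite("pics/w1.png",c["color"][:,:,::-1])
pr=lambda X:(lambda v:c["mtx"]@v/v[2])(c["R"]@np.array(X)+c["t"])[:2]
print("cam",-c["R"].T@c["t"],"lid exp px",pr([.547,-.023,.056]))
E
```

```text
cam [0.4439934  0.09330707 0.37503829] lid exp px [359.50024575 208.95210111]
```

View pics/w1.png

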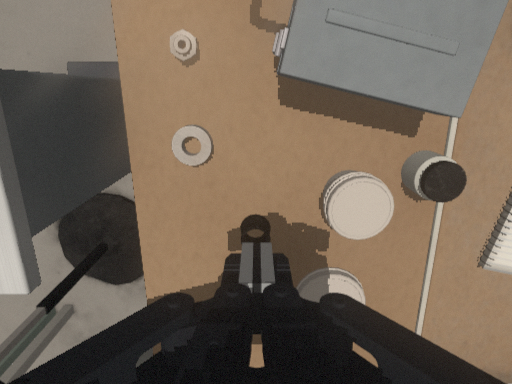

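The wrist view shows the lid's top disc centred at (361,207), within 2 px of the expected (359.5,209). The jar cap is at (442,181), and the chest is in the upper right. I take the lid centre as (0.548,-0.0225).

Emit:
jog_arm(dr=[[0,0,0],[0,0,0],[0,0,0],[0,0,0],[0,0,0],[0,0,0],[0,0,0],[0,0,0],[0,0,0],[0,0,0]], translation=[[-0.3,0.7,0],[-0.3,0.7,0],[-0.3,0.7,0.3],[-0.3,0.7,0.7],[-0.28,0.7,0.9],[0,0.68,0.9],[0,0,0.9],[0,0,0.9],[0,0,0.9],[0,0,0.6]], jaw=[0,0,0,0,0,0,0,0,0,0])

```text
clock: 4.75
position: [0.5474, -0.0204, 0.0957]
ee_rot: [0.708, 0.707, -0.001, -0.001]
ft_force: [-0.2, 0.3, 0.9]
grip_width: -0.0
grasp_force: 0.0
```

Emit:
jog_arm(dr=[[0,0,0],[0,0,0],[0,0,0]], translation=[[0,0,0.3],[0,0,0],[0,0,0]], jaw=[0,0,0])

```text
clock: 5.05
position: [0.5485, -0.0213, 0.0907]
ee_rot: [0.708, 0.706, 0.0, 0.0]
ft_force: [0.5, 0.7, -0.2]
grip_width: 0.001
grasp_force: 0.0
```

Emit:
jog_arm(dr=[[0,0,0],[0,0,0],[0,0,0],[0,0,0],[0,0,0]], translation=[[-0.04,0,0.2],[0,0,0.2],[0,0,0.16],[0,0,0],[0,0,0]], jaw=[0,0,0,0,0])

```text
clock: 5.55
position: [0.548, -0.0225, 0.076]
ee_rot: [0.708, 0.706, -0.0, -0.0]
ft_force: [-1.0, 0.4, -0.3]
grip_width: 0.006
grasp_force: 0.0
```

Emit:
jog_arm(dr=[[0,0,0],[0,0,0],[0,0,0],[0,0,0]], translation=[[0,0,0.04],[0,0,0.04],[0,0,0.04],[0,0,0]], jaw=[0,0,0,0])

```text
clock: 5.95
position: [0.5483, -0.0223, 0.0731]
ee_rot: [0.708, 0.706, 0.0, 0.0]
ft_force: [0.4, 0.6, 1.0]
grip_width: -0.001
grasp_force: 0.7
```

Emit:
jog_arm(dr=[[0,0,0],[0,0,0],[0,0,0]], translation=[[0,0,0.04],[0,0,0.04],[0,0,0]], jaw=[0,0,0])

```text
clock: 6.25
position: [0.5479, -0.0223, 0.0708]
ee_rot: [0.708, 0.706, -0.0, -0.0]
ft_force: [-0.1, 0.2, 0.6]
grip_width: 0.003
grasp_force: 0.4
```

Emit:
jog_arm(dr=[[0,0,0],[0,0,0],[0,0,0]], translation=[[0,0,0.04],[0,0,0.02],[0,0,0]], jaw=[0,0,0])

```text
clock: 6.55
position: [0.548, -0.0222, 0.0699]
ee_rot: [0.708, 0.706, 0.0, -0.0]
ft_force: [-2.9, 1.4, 10.0]
grip_width: -0.001
grasp_force: 4.2
```

Emit:
jog_arm(dr=[[0,0,0],[0,0,0],[0,0,0]], translation=[[0,0,0.04],[0,0,0],[0,0,0]], jaw=[0,0,0])

```text
clock: 6.85
position: [0.5481, -0.0222, 0.0698]
ee_rot: [0.708, 0.706, 0.0, -0.0]
ft_force: [-7.8, 1.3, 21.0]
grip_width: -0.002
grasp_force: 10.3
```

Emit:
jog_arm(dr=[[0,0,0],[0,0,0],[0,0,0]], translation=[[0,0,0.04],[0,0,0],[0,0,0]], jaw=[0,0,0])

```text
clock: 7.15
position: [0.5482, -0.0223, 0.0697]
ee_rot: [0.708, 0.706, 0.001, -0.001]
ft_force: [-12.7, 2.2, 32.5]
grip_width: -0.001
grasp_force: 16.4
```

Hard stop at TCP z 0.070, which puts the lid top at about 51 mm: seated. I lift straight off and check.

Emit:
jog_arm(dr=[[0,0,0],[0,0,0],[0,0,0],[0,0,0],[0,0,0],[0,0,0],[0,0,0],[0,0,0],[0,0,0],[0,0,0]], translation=[[0,0,-0.1],[0,0,-0.1],[0,0,-0.3],[0,0,-0.8],[0,0,-0.9],[0,0,-0.9],[0,0,-0.9],[0,0,-0.9],[0,0,-0.9],[0,0,-0.3]], jaw=[0,0,0,0,0,0,0,0,0,0])

```text
clock: 8.15
position: [0.5488, -0.0227, 0.2222]
ee_rot: [0.708, 0.706, 0.001, 0.001]
ft_force: [-0.2, 0.3, 0.4]
grip_width: -0.004
grasp_force: 0.0
```

```bash
python3 - <<'E'
from workcell import optics
from h import *
ims=[]
for n,(x,y) in {"scene":(255,185),"side":(230,150)}.items():
    c=optics.camera(n); f=lambda im:cv2.resize(im[y:y+65,x:x+80],None,fx=5,fy=4.6,interpolation=cv2.INTER_CUBIC)[:,:,::-1]
    ims.append(np.vstack([f(C[n]["color"]),f(c["color"])]))
cv2.imwrite("pics/chk.png",np.hstack(ims))
E
```

```text
(no output)
```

View pics/chk.png

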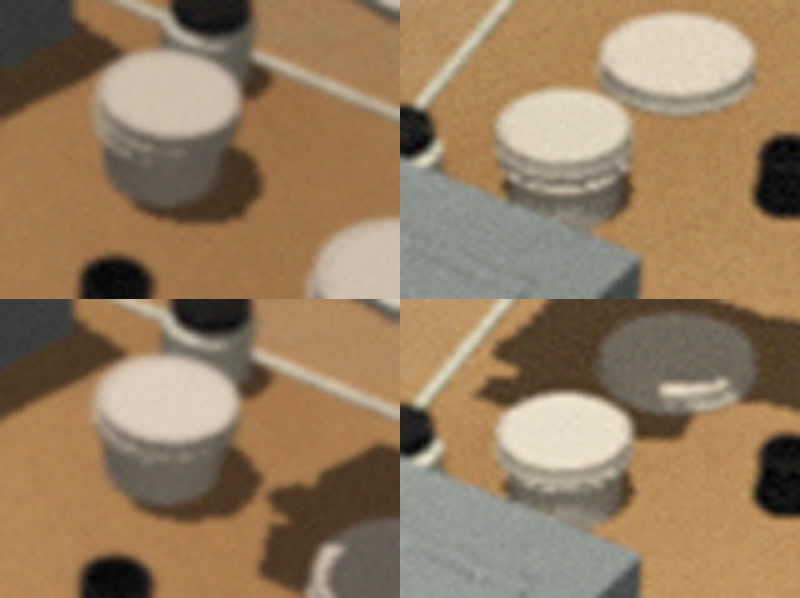

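In the new pair (bottom) the lid skirt meets the shoulder evenly, with no gap and a level top, and the tub hasn't moved. On to the handle.

Emit:
jog_arm(dr=[[0,0,0],[0,0,0],[0,0,0],[0,0,0],[0,0,0],[0,0,0],[0,0,0],[0,0,0],[0,0,0],[0,0,0]], translation=[[0.5,-0.2,0],[1,-0.4,0],[1,-0.4,0],[1,-0.4,0],[1,-0.4,0],[1,-0.4,0],[1,-0.4,0],[1,-0.4,0],[1,-0.4,0],[1,-0.4,0]], jaw=[0,0,0,0,0.45,0.45,0.45,0.45,0.45,0.45])

```text
clock: 9.25
position: [0.4526, 0.216, 0.2185]
ee_rot: [0.708, 0.706, -0.001, -0.0]
ft_force: [-0.3, -0.3, 0.4]
grip_width: 0.453
grasp_force: 0.0
```

Emit:
jog_arm(dr=[[0,0,0.82],[0,0,0.82],[0,0,0.82],[0,0,0.82],[0,0,0],[0,0,0]], translation=[[0.5,-0.25,0],[0.3,0,0],[0,0,0],[0,0,0],[0,0,0],[0,0,0]], jaw=[0.45,0.45,0.45,0.45,0.45,0.45])

```text
clock: 9.85
position: [0.4476, 0.2351, 0.2191]
ee_rot: [0.784, 0.621, -0.001, -0.0]
ft_force: [-0.8, 0.1, -1.1]
grip_width: 0.45
grasp_force: 0.0
```

```bash
python3 - <<'E'
from workcell import optics,manip
from h import *
o=manip.get_obs();print(o["position"],o["ee_rot"])
c=optics.camera("wrist"); np.savez("wrist2.npz",**c); im=c["color"][:,:,::-1].copy()
pr=lambda X:(lambda v:c["mtx"]@v/v[2])(c["R"]@np.array(X)+c["t"])[:2]
print(pr([.447,.234,.076]),pr([.457,.279,.076]),pr([.437,.189,.076]))
cv2.imwrite("pics/w2.png",cv2.resize(im,(800,600)))
E
```

```text
[0.44763437 0.23511525 0.21905691] [ 7.83735232e-01  6.21094647e-01 -7.25357034e-04 -2.06355752e-05]
[256.53142743 188.11392873] [255.83338797 132.05575388] [257.16288382 238.82494867]
```

View pics/w2.png

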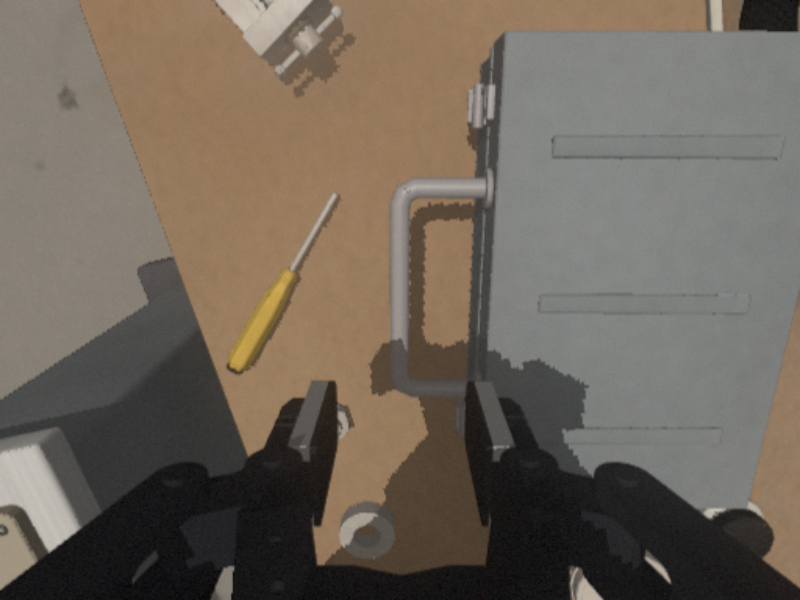

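The wrist view shows the bar upright at column 399/800, spanning rows 188–388, parallel to the pads and within about 3 mm of the estimate. Nothing is under the fingers, so I descend.

Emit:
jog_arm(dr=[[0,0,0],[0,0,0],[0,0,0],[0,0,0],[0,0,0],[0,0,0],[0,0,0],[0,0,0],[0,0,0],[0,0,0]], translation=[[0.09,-0.04,0.5],[0,0,0.9],[0,0,0.9],[0,0,0.9],[0,0,0.8],[0,0,0.7],[0,0,0.5],[0,0,0.5],[0,0,0],[0,0,0]], jaw=[0.45,0.45,0.45,0.45,0.45,0.45,0.45,0.45,0.45,0.45])

```text
clock: 10.9
position: [0.4477, 0.2378, 0.0776]
ee_rot: [0.784, 0.62, 0.0, 0.0]
ft_force: [0.3, 1.2, -0.6]
grip_width: 0.449
grasp_force: 0.0
```

Emit:
jog_arm(dr=[[0,0,0],[0,0,0],[0,0,0],[0,0,0],[0,0,0],[0,0,0]], translation=[[0,0,0],[0,0,0],[0,0,0],[0,0,0],[0,0,0],[0,0,0]], jaw=[0,0,0,0,0,0], squeeze=50)

```text
clock: 11.5
position: [0.4474, 0.2382, 0.0783]
ee_rot: [0.784, 0.621, 0.0, -0.0]
ft_force: [-4.4, -0.4, 5.2]
grip_width: 0.094
grasp_force: 48.8
```

```bash
python3 -c "
import numpy as np
p=np.radians(np.linspace(4,64,21));r=.2015
print(np.round(np.c_[np.diff(-r*np.cos(p)),-np.diff(r*np.sin(p))]/.025,2).tolist())"
```

```text
[[0.04, -0.42], [0.06, -0.42], [0.08, -0.41], [0.11, -0.41], [0.13, -0.4], [0.15, -0.4], [0.17, -0.39], [0.19, -0.38], [0.21, -0.37], [0.23, -0.36], [0.25, -0.34], [0.26, -0.33], [0.28, -0.32], [0.3, -0.3], [0.31, -0.29], [0.33, -0.27], [0.34, -0.25], [0.35, -0.23], [0.36, -0.21], [0.37, -0.19]]
```

Emit:
jog_arm(dr=[[0,0,0],[0,0,0],[0,0,0],[0,0,0],[0,0,0],[0,0,0]], translation=[[0,0.04,-0.42],[0,0.06,-0.42],[0,0.08,-0.41],[0,0.11,-0.41],[0,0.13,-0.4],[0,0,0]], jaw=[0,0,0,0,0,0])

```text
clock: 12.1
position: [0.4575, 0.2358, 0.1306]
ee_rot: [0.784, 0.621, -0.0, -0.001]
ft_force: [-5.7, 4.4, -1.7]
grip_width: 0.093
grasp_force: 48.9
```

Emit:
jog_arm(dr=[[0,0,0],[0,0,0],[0,0,0],[0,0,0],[0,0,0],[0,0,0],[0,0,0],[0,0,0],[0,0,0],[0,0,0]], translation=[[0,0.15,-0.4],[0,0.17,-0.39],[0,0.19,-0.38],[0,0.21,-0.37],[0,0.23,-0.36],[0,0.25,-0.34],[0,0.26,-0.33],[0,0.28,-0.32],[0,0,0],[0,0,0]], jaw=[0,0,0,0,0,0,0,0,0,0])

```text
clock: 13.1
position: [0.498, 0.2262, 0.2026]
ee_rot: [0.784, 0.621, -0.001, -0.002]
ft_force: [-16.6, 2.0, 11.4]
grip_width: 0.098
grasp_force: 49.3
```

Emit:
jog_arm(dr=[[0,0,0],[0,0,0],[0,0,0],[0,0,0],[0,0,0],[0,0,0],[0,0,0],[0,0,0],[0,0,0]], translation=[[0,0.3,-0.3],[0,0.31,-0.29],[0,0.33,-0.27],[0,0.34,-0.25],[0,0.35,-0.23],[0,0.36,-0.21],[0,0.37,-0.19],[0,0,0],[0,0,0]], jaw=[0,0,0,0,0,0,0,0,0])

```text
clock: 14.0
position: [0.5576, 0.212, 0.2482]
ee_rot: [0.784, 0.621, 0.001, -0.001]
ft_force: [-11.4, 1.1, 17.2]
grip_width: 0.089
grasp_force: 52.2
```

```bash
python3 - <<'E'
from workcell import optics,manip
from h import *
o=manip.get_obs();p=o["position"];print(p,o["ft_force"],o["torque"])
h=np.array([.6426,.191]);print("angle by tcp",np.degrees(np.arctan2(p[2]-.062,(h-p[:2])@[.973,-.23]))-4,np.hypot(p[2]-.062,(h-p[:2])@[.973,-.23]))
f=[]
for n in("scene","side"):
    c=optics.camera(n);np.savez(n+"9.npz",**c);im=c["color"][:,:,::-1]
    x,y=(120,60) if n=="scene" else (120,100)
    f.append(cv2.resize(im[y:y+200,x:x+200],(400,400),interpolation=cv2.INTER_CUBIC))
cv2.imwrite("pics/open.png",np.hstack(f))
E
```

```text
[0.55763677 0.21204989 0.24817251] [-11.39961902   1.05182284  17.19266042] [0.13502492 2.45904072 0.03616746]
angle by tcp 60.82405157396964 0.20571417837053343
```

View pics/open.png

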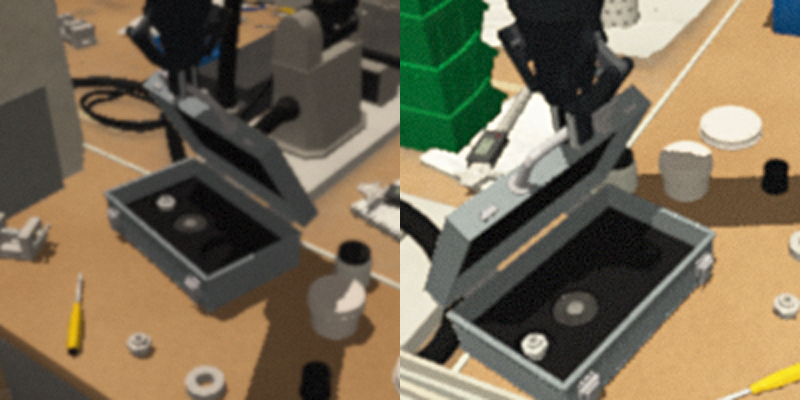

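The lid is open to about 60°, the handle is gripped and the tub is undisturbed. The lid pushes the tool outward with about 20 N, so I ease 2–3 mm outward and then measure the angle.

Emit:
jog_arm(dr=[[0,0,0],[0,0,0],[0,0,0],[0,0,0]], translation=[[0,-0.02,-0.04],[0,-0.02,-0.04],[0,0,0],[0,0,0]], jaw=[0,0,0,0])

```text
clock: 14.5
position: [0.5565, 0.2123, 0.2477]
ee_rot: [0.784, 0.621, 0.0, -0.0]
ft_force: [-5.0, 1.8, 7.2]
grip_width: 0.097
grasp_force: 51.1
```

```bash
python3 - <<'E'
from workcell import optics,manip
from h import *
f=[]
for n,(x,y) in {"scene":(185,85),"side":(130,140)}.items():
    c=optics.camera(n);np.savez(n+"9.npz",**c)
    f.append(cv2.resize(c["color"][y:y+120,x:x+100,::-1],(400,480),interpolation=cv2.INTER_CUBIC))
cv2.imwrite("pics/ang.png",cv2.convertScaleAbs(np.hstack(f),alpha=1.6))
E
```

```text
(no output)
```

View pics/ang.png

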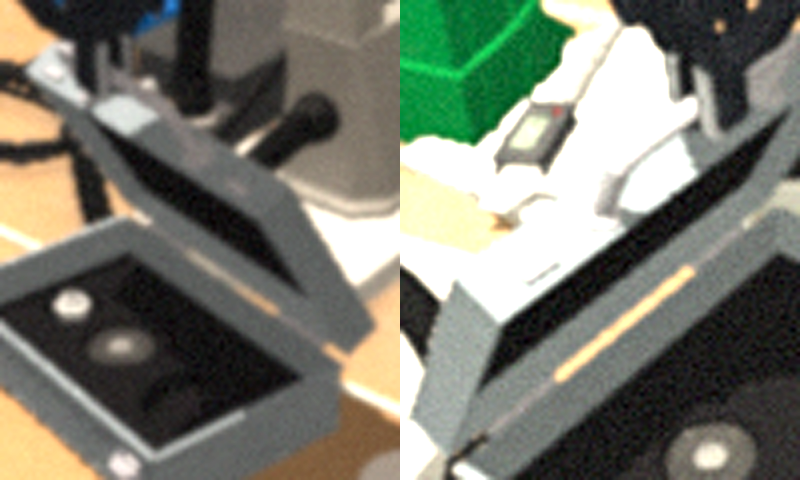

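```bash
python3 - <<'E'
from h import *
ex=np.array([.973,-.23,0]);ey=np.array([.23,.973,0]);O=np.array([.5655,.209,0])
for n,off,s,pts in [("scene",(185,85),-.12,[(255,207),(348,352),(283,187),(375,322)]),("side",(130,140),.12,[(105,320),(52,455),(60,278),(12,410)])]:
    c=dict(np.load(n+"9.npz"));X=[]
    for a,b in pts:
        o,d=ray(c,(a/4+off[0]-.375,b/4+off[1]-.375));k=(s-(o-O)@ey)/(d@ey);P=o+k*d;X.append(((P-O)@ex,P[2]))
    X=np.array(X);print(n,X.round(4).tolist())
    for i in(0,2):
        v=X[i]-X[i+1];print(np.degrees(np.arctan2(v[1],-v[0])),np.hypot(*v))
E
```

```text
scene [[0.0047, 0.2022], [0.0829, 0.0655], [0.0252, 0.2077], [0.1058, 0.0791]]
60.24214137757646 0.15751478646358114
57.91801504591591 0.1517958472089536
side [[-0.0015, 0.2002], [0.0709, 0.074], [0.0217, 0.2111], [0.0936, 0.0914]]
60.1766669523732 0.1455102843455994
59.011051781719885 0.1396358754875578
```

Both views put the lid at 58–60° (the rim edges read 60.2°), and the tool position agrees at about 60.5°. The grip holds at 51 N, so I hand in.

```bash
python3 -c "
from workcell import manip
print(manip.hand_in())"
```

```text
the job is handed in; nothing more can be done
None
```

The tub's lid is pressed fully home and level, the tub is still standing on the bench, and the arm is holding the chest lid by its handle at about 60° open; the job was handed in at about 14.6 s.

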